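Correct a tablet case from the sprung tablet feeder

TASK

The hinged case should hold three resin tablets, one in each pocket, but a finished mounted specimen, taller than the tablets, has been packed in place of one. Open the lid, take the specimen out and stand it upright in an empty pocket of the specimen tray beside the case; then push the tablet feeder's sprung slide fully home once, let it spring back, and put the tablet it has delivered into the vacant pocket of the case. Shut the lid fully and leave everything else where it is.

Things in the scene. Friction and masses are not known exactly. Their poses are not given: they have to be found in the camera images.
- case: Aluminium case, 76 (x) by 168 (y) by 41 mm shut, fixed. Origin: centre of its underside; x from handle side to hinge side, y along the pockets, z up. Its base is a grey block 19 mm high with three round pockets 40 mm wide, 6 mm deep (floor 13 mm above the underside) at x = 0, y = -52, 0, +52 mm. A tablet in a pocket stands 10 mm proud of the block, the specimen 19 mm.
- case_lid (a joint): Lid angle in rad: 0 shut, grows as the lid swings up and back, at most 2.6 (leaning far back, everything on it then below 80 mm). At the start it may be ajar, up to 0.2. The hinge is stiff: the lid stays wherever it is left; moving it at the handle takes about 2 N.
- lid_hinge (a point): Point on the hinge line, in the middle of the case's far long edge, 19 mm above its underside, 38 mm from its centre. The hinge line runs along the case's y axis.
- lid_handle (a point): Middle of the lid's round steel bar handle (8 mm thick, straight for 56 mm along the case's y axis), which stands in front of the lid with 30 mm clear between bar and lid. With the lid shut: 112 mm from the hinge line towards the handle side, 10 mm above it, thus 29 mm above the worktop. It moves with the lid.
- specimen: Wrongly packed part: black mounted metallographic specimen, a disc 30 mm in diameter and 25 mm high with a small metal piece set in its top face. Origin: centre of its underside, z up. It starts in one of the three pockets of the case.
- tablet_1: Plain black resin tablet, a disc 30 mm in diameter and 16 mm high, 16 g; origin: centre of its underside, z up. Starts in a pocket of the case and belongs there.
- tablet_2: Another such tablet, starting in a pocket of the case, where it belongs.
- tablet_3: Such a tablet, the lowest of three stacked in the feeder's magazine: the one the slide delivers.
- tablet_4: Such a tablet, second in the magazine; it drops to the bottom once the slide has sprung back.
- tablet_5: Such a tablet, at the top of the magazine.
- feeder: Tablet feeder, screwed down: base plate 154x64x8 mm, magazine 46 mm square, 62 mm high, three tablets stacked in it. Origin: magazine axis, underside of the plate; x = push direction, z up. A full stroke slides the lowest tablet out to about x = +45 mm (farther, to +57, if pushed fast), y = 0, on the plate between rails 4 mm high (inner faces at y = +-16.5 mm, outer +-20); a 5 mm lip stands at x = +71 mm.
- feeder_slide (a joint): Travel of the feeder's push slide in m: 0 at rest, 0.046 at its stop when fully home. A hidden spring brings it back when let go; it takes 3 N at the start and about 6 N at the end.
- push_pad (a point): Centre of the outer face of the slide's upright black push pad, 44 mm wide, 48 mm high (4 to 52 mm above the worktop) and 8 mm thick, at x = -128 mm, z = 30 mm in the feeder's frame at rest. It is pushed along the feeder's +x and moves with the slide.
- tray: Grey specimen tray 156 (x) by 230 (y) by 18 mm, loose, 0.42 kg, left of the case (a like one stands far back, out of reach). Origin: centre of its underside, z up. Eight pockets, floor 4 mm above the underside, at x = -26 and +39 mm, y = -81, -27, +27, +81 mm, each at least 44 mm wide; walls 18 mm high. Two are taken.
- tray_mount_a: Bystander: black specimen 34 mm in diameter, 19 mm high, in the tray's pocket at x = -26, y = -81 mm. Origin: centre of its underside.
- tray_mount_b: Bystander: black specimen 32 mm in diameter, 15 mm high, in the tray's pocket at x = +39, y = -27 mm. Origin: centre of its underside.
- marker: Bystander: marker pen 135 mm long, 14 mm thick, lying near the front edge. Origin: under its middle.
- forceps: Bystander: steel tweezers 137 mm long, lying near the front edge. Origin: under their middle.
- tape_reel: Bystander: black tape reel 53 mm in diameter, 19 mm high, lying flat behind the gap between case and feeder. Origin: centre of its underside.
Not all that is in view belongs to the job. Leave any purple or red look-alike of the tablet_5 alone.

How it is judged:
On the way, in this order (a step that is already met when the one before it is completed fails the run):
1. the case's lid is open (past 1.2 rad) (value of joint case_lid above 1.2 rad), for 0.2 s.
2. the specimen stands let go in a pocket of the tray (z of specimen in the frame of tray between 0.001 and 0.008 m and horizontal distance between specimen and tray below 0.115 m and angle between specimen's own z axis and vertical below 0.15 rad and contact force between the fingers and specimen below 0.2 N), for 0.2 s.
3. the feeder's slide is pushed fully home (within 3 mm of its stop) (value of joint feeder_slide above 0.043 m), for 0.05 s.
4. the slide is back at rest and the delivered tablet lies let go in the case's pocket (value of joint feeder_slide below 0.004 m and z of tablet_3 in the frame of case between 0.0095 and 0.0165 m and horizontal distance between tablet_3 and case below 0.065 m and angle between tablet_3's own z axis and vertical below 0.12 rad and contact force between the fingers and tablet_3 below 0.2 N), for 0.2 s.
At the end, for the whole second after the job is handed in: Lid under 0.04 rad; tablets 1, 2 and 3 flat (0.12 rad) in the case's pockets, within 3.5 mm of the floor; specimen upright (0.15 rad), at rest, within 4 mm of a tray pocket's floor; slide within 4 mm of rest; the other two tablets down in the magazine, within 8 mm of its axis (value of joint case_lid below 0.04 rad and value of joint feeder_slide below 0.004 m and z of tablet_1 in the frame of case between 0.0095 and 0.0165 m and horizontal distance between each of tablet_1, tablet_2, tablet_3 and case below 0.065 m and angle between each of tablet_1, tablet_2, tablet_3's own z axis and vertical below 0.12 rad and z of tablet_2 in the frame of case between 0.0095 and 0.0165 m and z of tablet_3 in the frame of case between 0.0095 and 0.0165 m and linear speed of each of tablet_3, specimen below 0.02 m/s and z of specimen in the frame of tray between 0.001 and 0.008 m and horizontal distance between specimen and tray below 0.115 m and angle between specimen's own z axis and vertical below 0.15 rad and horizontal distance between each of tablet_4, tablet_5 and feeder below 0.008 m and z of tablet_4 in the frame of feeder below 0.012 m and z of tablet_5 in the frame of feeder below 0.028 m); the robot touches nothing.
It fails at once if the tray is pushed more than 30 mm (distance of tray from where it was at the start of the episode above 0.03 m).
It fails at once if a specimen already in the tray is moved more than 30 mm (distance of any of tray_mount_a, tray_mount_b from where it was at the start of the episode above 0.03 m).
It fails at once if the marker, the tweezers or the tape reel is moved more than 30 mm (distance of any of marker, forceps, tape_reel from where it was at the start of the episode above 0.03 m).
It fails at once if one of the two tablets that belong in the case is taken out of its pocket (distance of any of tablet_1, tablet_2 from where it was at the start of the episode above 0.02 m).
It also fails if it takes over 72 s, if anything falls off the work surface, if the arm or the gripper's body presses on something with over 40 N, if the wrist force passes 120 N, or if a joint passes its speed limit or range.

ROBOT

A 6-joint arm with a two-finger parallel gripper is mounted at the origin on a cart in front of the work surface, level with it; the furniture and walls round the work are solid. World frame = base frame: x ahead of the robot, y to its left, z up, the work surface at z = 0. Lengths are in m, angles in rad, forces in N, time in s.
With the tool pointing down it reaches from about 0.25 to 0.775 m from the base axis. Payload 4 kg.
Tool frame: the origin (TCP) lies on the centre line of the jaws, within the pads' length; the fingertips stand 25 mm ahead of it and the grasp point (between the pads) lies 6 mm ahead of it; z points along the fingers, y is the line along which they close (so a half turn about z gives the same grasp; the last joint's range is limited). The gripper opens to 94 mm and grips with 3 to 60 N. Pads are 16 mm wide; open, the fingers measure 119 mm over their backs; the gripper's body (75 mm by 177 mm) begins 78 mm behind the grasp point.
Start: joints at [-1.23, 0.087, 1.371, -0, 1.684, -0.103], TCP at [0.236, -0.497, 0.231] pointing down, gripper open.
Joint ranges: [-3.1, 3.1], [-0.76, 2.03], [0.27, 2.55], [-1.08, 4.22], [0.17, 2.65], [-2.57, 2.57]. Speed limits (rad/s): [2.79, 2.79, 3.14, 3.14, 3.14, 3.14].

INTERFACE

Orientations are given as [roll, pitch, yaw] about the fixed x, y, z axes, in that order (R = Rz(yaw) Ry(pitch) Rx(roll)).
In Python, from bench import robot, imaging gives the robot as it stands. The module is installed in compiled form; this text tells all that it offers.
- The arm moves only by the tool drive_tool, never from a script. Its argument "series" is a list of rows, each a list of 3 entries, a list of its own where there are three numbers: the finger opening in m, from 0 to 0.094, then the shift along the tool's x, y, z in m, then the turn, a rotation vector about the tool's x, y, z in rad. A call has 1 to 5 rows; each row is the pose to reach, as a shift and turn from the pose commanded when the call began, along the tool's axes at that moment; what a row does not reach only later rows make up. A row lasts 1/8 s, in which the tool goes at most 62.5 mm and 10.7 degrees, less where a joint would pass 70% of its speed; a pose out of reach is approached as far as the arm can. A call with a gripper value outside its range is refused whole. The fingers move at their own pace and stop on an object; the grip force is fixed at half the most. Time passes only in rows, so rows that repeat a pose let the fingers close. It gives the time, the measured TCP pose, the force, the opening and the grip force at its end, in the units of the state.
- robot.get_obs(): the state, without advancing time (a new reading comes with each control period).
- imaging.snapshot(name): name is "scene" or "top" or "wrist"; returns the picture (384x512x3 uint8, red, green, blue); there is no depth.
- imaging.get_calibration(name): a dict with "intrinsics" (3x3 intrinsics, pixels), "position" and "rotation" of the camera in the world. Camera axes: x right, y up, looking along -z (the intrinsics and any distortion apply to the point x, -y, -z); pixel columns grow to the right and rows downward; lengths in m; the calibration is good to about 2 mm. A picture is of the moment at which its call begins: read the wrist's pose just before it. get_calibration takes no time and is no camera call; for the wrist camera it gives the pose at the moment of the call.
- robot.close_job(): hands the job in; it is judged then, once.
The state is a dict: "time": time; "joint_positions": joint angles; "qvel": joint speeds; "joint_torque": joint torques, N m; "tool_pos": TCP position; "ee_rot": TCP orientation; "wrist_force": force on the tool from outside, world axes, zero at the start; "wrist_torque": the same for the moment, N m; "width": finger opening in m; "finger_force": force on a finger pad.
Only numpy, scipy, OpenCV 4.12 (cv2) and the standard library are available. Lean on these libraries where they do the work, as an engineer would, in place of code of your own. Each camera call takes 0.05 s, during which the arm holds its last target. There are 200 camera calls.

## Working session

There is one attempt and no reset: what is moved stays moved. The work goes in short steps, Python scripts to look and compute and a tool call to move; the robot and the scene stay as the last step left them, time stands still between calls to the robot, and variables do not carry over. Pictures are saved under pics/ and viewed, at most 10 in all, crops included, and the job is handed in when it is done.

Besides the shell and the picture viewer there is one more tool, called after ">>>" in YAML: its name, and indented under it one key for each argument. drive_tool: Moves the arm, as the interface text tells. Its arguments: {"type":"object","properties":{"series":{"type":"array"}},"required":["series"]}

```bash
mkdir -p pics; cat > h.py <<'E'
import numpy as np, cv2
from bench import robot, imaging
def snap(name, fn):
    c=imaging.get_calibration(name); im=imaging.snapshot(name)
    cv2.imwrite('pics/'+fn, cv2.cvtColor(im,cv2.COLOR_RGB2BGR)); return im,c
def px2w(c,u,v,z):
    K=np.array(c['intrinsics']);R=np.array(c['rotation']);p=np.array(c['position'])
    a=np.linalg.inv(K)@[u,v,1]; d=R@[a[0],-a[1],-a[2]]
    return p+d*(z-p[2])/d[2]
def w2px(c,P):
    K=np.array(c['intrinsics']);R=np.array(c['rotation']);p=np.array(c['position'])
    q=R.T@(np.array(P)-p); a=K@[q[0],-q[1],-q[2]]; return a[:2]/a[2]
E
python3 - <<'E'
from h import *
import json
for n in ("scene","top"):
    im,c=snap(n,n+"0.png"); print(n,{k:(np.round(np.array(v),4).tolist() if not isinstance(v,str) else v) for k,v in c.items()})
a=cv2.imread('pics/top0.png'); cv2.imwrite('pics/top0b.png',cv2.resize(a,(800,600),interpolation=cv2.INTER_CUBIC))
o=robot.get_obs(); print(o)
E
```

```text
scene {'intrinsics': [[486.9053, 0.0, 264.0233], [0.0, 486.9053, 189.973], [0.0, 0.0, 1.0]], 'position': [-0.3545, 0.6344, 0.5849], 'rotation': [1.0991, 0.0103, -2.0757]}
top {'intrinsics': [[450.9363, 0.0, 252.0043], [0.0, 450.9363, 186.0237], [0.0, 0.0, 1.0]], 'position': [0.374, 0.1769, 1.1053], 'rotation': [0.1491, -0.0033, -1.5741]}
{'time': 0.1, 'joint_positions': array([-1.23010382e+00,  8.79007712e-02,  1.37209649e+00,  4.24580467e-05,
        1.68354569e+00, -1.03120799e-01]), 'qvel': array([ 0.00064116, -0.00229793, -0.0033435 , -0.00066468,  0.00043593,
        0.00057703]), 'joint_torque': array([ 1.62256216e-03, -3.41252446e+01, -3.03302193e+01,  7.19248108e-02,
        3.03449691e-02, -9.87960016e-05]), 'tool_pos': array([ 0.23601783, -0.49631494,  0.22941375]), 'ee_rot': array([-3.13965707e+00, -2.42732758e-04,  4.43817807e-01]), 'wrist_force': array([ 0.27342235,  0.17130792, -0.35146683]), 'wrist_torque': array([-0.03591469, -0.00750783, -0.01186175]), 'finger_force': 0.0, 'width': 0.09393890793111846}
```

View pics/top0b.png

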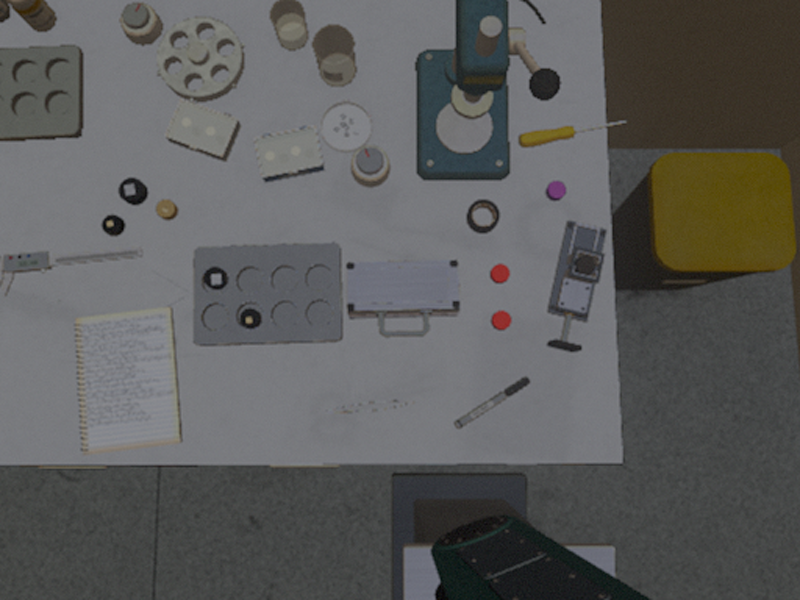

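View pics/scene0.png

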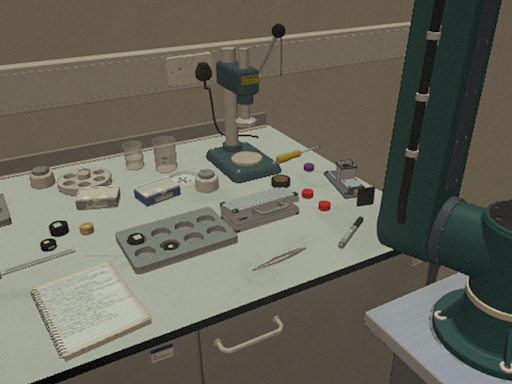

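```bash
sed -i "s/R=np.array(c\['rotation'\])/R=Rot.from_euler('xyz',c['rotation']).as_matrix()/; 1a from scipy.spatial.transform import Rotation as Rot" h.py
python3 - <<'E'
from h import *
c=imaging.get_calibration('top')
P=lambda n,u,v,z: print(n,np.round(px2w(c,u/1.5625,v/1.5625,z)[:2],4))
for n,u,v,z in [('handleL',382,333,.031),('handleR',428,333,.031),('lid fl',348,312,.041),('lid fr',460,309,.041),('lid bl',348,262,.041),('lid br',457,261,.041),
('tray',194,247,.018),('tray',340,243,.018),('tray',342,340,.018),('tray',195,346,.018),('mountA',215,279,.023),('mountB',250,318,.019),('mag',585,263,.062),('pad top',565,344,.052),('padL',548,343,.052),('padR',581,349,.052),('plate far L',568,222,.008),('plate far R',606,229,.008),('plate nl',549,309,.008),('plate nr',587,318,.008),('tape',483,216,.019),('red1',500,273,.016),('red2',501,320,.016),('marker',492,402,.014),('marker e',458,424,.014),('marker e2',528,380,.014),('forc',370,407,.01),('forc e',408,403,0.01)]: P(n,u,v,z)
w=imaging.get_calibration('wrist');print(w)
E
```

```text
handleL [0.47  0.191]
handleR [0.4698 0.1207]
lid fl [0.5013 0.2425]
lid fr [0.5054 0.0721]
lid bl [0.5786 0.243 ]
lid br [0.5797 0.0755]
tray [0.6077 0.4869]
tray [0.6135 0.2572]
tray [0.4605 0.2529]
tray [0.452  0.4793]
mountA [0.5557 0.4508]
mountB [0.495  0.3956]
mag [ 0.5721 -0.1155]
pad top [ 0.4508 -0.083 ]
padL [ 0.4524 -0.0576]
padR [ 0.4433 -0.1066]
plate far L [ 0.6491 -0.1063]
plate far R [ 0.6375 -0.1666]
plate nl [ 0.5091 -0.0709]
plate nr [ 0.4947 -0.13  ]
tape [0.6565 0.0309]
red1 [0.5652 0.0059]
red2 [0.4911 0.0062]
marker [0.3652 0.0229]
marker e [0.3323 0.0756]
marker e2 [ 0.3984 -0.0333]
forc [0.3582 0.2098]
forc e [0.3641 0.1514]
{'intrinsics': array([[324.29234358,   0.        , 253.0089714 ],
       [  0.        , 324.29234358, 188.37877689],
       [  0.        ,   0.        ,   1.        ]]), 'position': array([ 0.29553493, -0.46785539,  0.38335023]), 'rotation': array([-0.22817066,  0.00243622, -1.12736114])}
```

>>> drive_tool:
  series:
    - [0.094,[0.49,-0.44,-0.03],[0,0,-1.12]]
    - [0.094,[0.49,-0.44,-0.03],[0,0,-1.12]]
    - [0.094,[0.49,-0.44,-0.03],[0,0,-1.12]]
    - [0.094,[0.49,-0.44,-0.03],[0,0,-1.12]]
    - [0.094,[0.49,-0.44,-0.03],[0,0,-1.12]]

```text
time: 0.72
tool_pos: [0.3566, -0.2066, 0.2444]
ee_rot: [3.142, -0.0, 1.387]
wrist_force: [1.0, -0.4, 0.5]
width: 0.094
finger_force: 0.0
```

```bash
cat >> h.py <<'E'
def delta(xyz, yaw, tilt=(np.pi,0)):
    o=robot.get_obs(); R=Rot.from_euler('xyz',o['ee_rot']); T=Rot.from_euler('xyz',[tilt[0],tilt[1],yaw])
    d=R.inv().apply(np.array(xyz)-o['tool_pos']); r=(R.inv()*T).as_rotvec()
    print('t',round(o['time'],2),'pos',np.round(o['tool_pos'],4),'rpy',np.round(o['ee_rot'],3),'F',np.round(o['wrist_force'],1),'w',round(o['width'],4),'j6',round(o['joint_positions'][5],2))
    print('  shift',np.round(d,4),'turn',np.round(r,3)); return d,r
E
python3 -c "
from h import *
delta([.48,.10,.26],1.571)"
```

```text
t 0.72 pos [ 0.3566 -0.2066  0.2444] rpy [ 3.142 -0.     1.387] F [ 1.  -0.4  0.5] w 0.094 j6 -0.48
  shift [ 0.324   0.0653 -0.0156] turn [ 0.    -0.    -0.184]
```

>>> drive_tool:
  series:
    - [0.094,[0.324,0.065,-0.016],[0,0,-0.184]]
    - [0.094,[0.324,0.065,-0.016],[0,0,-0.184]]
    - [0.094,[0.324,0.065,-0.016],[0,0,-0.184]]
    - [0.094,[0.324,0.065,-0.016],[0,0,-0.184]]
    - [0.094,[0.324,0.065,-0.016],[0,0,-0.184]]

```text
time: 1.35
tool_pos: [0.4745, 0.0824, 0.2596]
ee_rot: [-3.142, 0.0, 1.566]
wrist_force: [0.3, -1.1, 1.0]
width: 0.0939
finger_force: 0.0
```

```bash
python3 -c "
from h import *
delta([.48,.10,.26],1.571)
im,c=snap('wrist','w1.png'); print(c)
for th in (0,.1,.2):
  for s in (-28,28): print(th,s,w2px(c,[.578-.112*np.cos(th),.157+s/1000,.019+.112*np.sin(th)+.01]))
"
```

```text
t 1.35 pos [0.4745 0.0824 0.2596] rpy [-3.142  0.     1.566] F [ 0.3 -1.1  1. ] w 0.0939 j6 0.06
  shift [ 0.0176  0.0054 -0.0004] turn [-0.     0.    -0.005]
{'intrinsics': array([[324.29234358,   0.        , 253.0089714 ],
       [  0.        , 324.29234358, 188.37877689],
       [  0.        ,   0.        ,   1.        ]]), 'position': array([0.47521219, 0.14857347, 0.41344172]), 'rotation': array([-0.22890355, -0.00050994, -0.00561063])}
0 -28 [245.04999674 130.07090034]
0 28 [244.4955204   79.74447629]
0.1 -28 [245.31258287 130.57851482]
0.1 28 [244.75050192  78.72756673]
0.2 -28 [246.60428286 131.10573901]
0.2 28 [246.07225577  77.65132576]
```

View pics/w1.png

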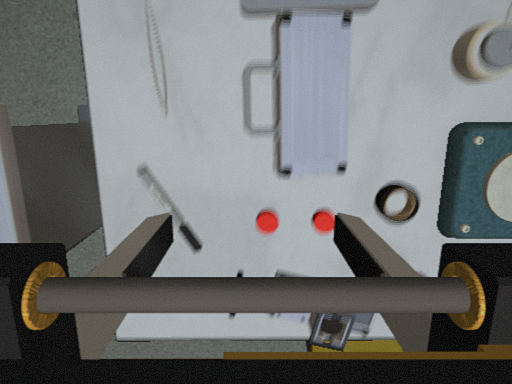

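```bash
cat > fit.py <<'E'
from h import *
from scipy.optimize import least_squares
W={'intrinsics':[[324.292,0,253.009],[0,324.292,188.379],[0,0,1]],'position':[0.47521219,0.14857347,0.41344172],'rotation':[-0.22890355,-0.00050994,-0.00561063]}
T=imaging.get_calibration('top'); s=1.5625
# lid-frame points (hinge origin; x toward back)
M={'fl':(-.076,.084,.022),'fr':(-.076,-.084,.022),'bl':(0,.084,.022),'br':(0,-.084,.022),'h':(-.112,0,.010)}
obs=[(W,'fr',279,173),(W,'br',346,173),(W,'fl',284,11),(W,'bl',351,11),(W,'h',247,98),
     (T,'fl',348/s,312/s),(T,'fr',460/s,309/s),(T,'bl',348/s,262/s),(T,'br',458/s,261/s),(T,'h',404/s,333/s)]
def res(q,full=0):
    x,y,yaw,th=q; r=[]
    for c,n,u,v in obs:
        a,b,z=M[n]; X=a*np.cos(th)+z*np.sin(th); Z=-a*np.sin(th)+z*np.cos(th)
        P=[x+X*np.cos(yaw)-b*np.sin(yaw), y+X*np.sin(yaw)+b*np.cos(yaw), .019+Z]
        r+=list(w2px(c,P)-[u,v])
    return np.array(r)
f=least_squares(res,[.578,.158,.015,.1],loss='soft_l1'); print(np.round(f.x,4)); print(np.round(f.fun.reshape(-1,2),1).tolist())
for th in (0,.1,.2):
    g=least_squares(lambda q:res([*q,th]),f.x[:3]); print(th,g.cost,g.x)
E
python3 fit.py
```

```text
[0.5773 0.1646 0.0036 0.1486]
[[1.0, 1.5], [-2.3, -0.9], [-2.3, 0.8], [1.4, 3.3], [-0.9, 0.2], [-2.8, -2.1], [-3.0, -0.7], [-2.3, -0.6], [-2.8, -0.4], [-2.8, 0.3]]
0 44.59892809381387 [0.58138969 0.16500342 0.0055411 ]
0.1 36.81756055988615 [0.57891626 0.16478439 0.00699336]
0.2 37.25371174761183 [0.57595723 0.16456637 0.0084459 ]
```

```bash
python3 -c "
from h import *
delta([.468,.164,.12],1.571);delta([.468,.164,.046],1.571)"
```

```text
t 1.4 pos [0.4761 0.0893 0.2591] rpy [ 3.141 -0.007  1.573] F [0.6 3.1 1.2] w 0.094 j6 0.06
  shift [ 0.0738 -0.008   0.1396] turn [ 0.001 -0.007  0.002]
t 1.4 pos [0.4761 0.0893 0.2591] rpy [ 3.141 -0.007  1.573] F [0.6 3.1 1.2] w 0.094 j6 0.06
  shift [ 0.0733 -0.0081  0.2136] turn [ 0.001 -0.007  0.002]
```

>>> drive_tool:
  series:
    - [0.06,[0.074,-0.009,0.12],[0,0,0]]
    - [0.06,[0.074,-0.009,0.14],[0,0,0]]
    - [0.06,[0.074,-0.009,0.14],[0,0,0]]
    - [0.06,[0.074,-0.009,0.14],[0,0,0]]

```text
time: 1.9
tool_pos: [0.463, 0.1544, 0.1163]
ee_rot: [-3.134, 0.002, 1.567]
wrist_force: [1.1, -0.7, 1.2]
width: 0.0606
finger_force: 0.0
```

```bash
python3 -c "
from h import *
delta([.468,.164,.046],1.571)
im,c=snap('wrist','w2.png');print(c['position'],c['rotation'])"
```

```text
t 1.9 pos [0.463  0.1544 0.1163] rpy [-3.134e+00  2.000e-03  1.567e+00] F [ 1.1 -0.7  1.2] w 0.0606 j6 0.21
  shift [0.0098 0.0055 0.0703] turn [-0.008  0.002 -0.004]
[0.46478559 0.22073208 0.27011656] [-0.23028491  0.00710193 -0.00398967]
```

View pics/w2.png

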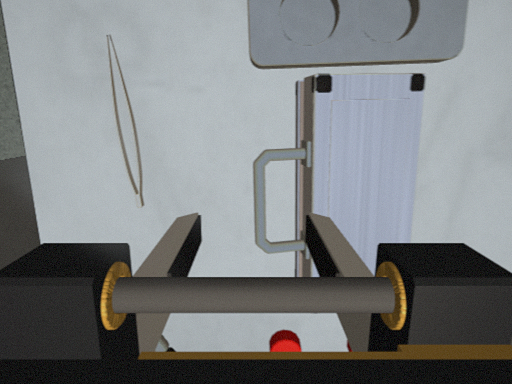

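```bash
cat >> fit.py <<'E'
W2=dict(W,position=[0.46478559,0.22073208,0.27011656],rotation=[-0.23028491,0.00710193,-0.00398967])
for z in (.029,.035,.04,.045,.05): print(z,px2w(W,247,98,z)[:2],px2w(W2,260,200.5,z)[:2],'lidcorner',px2w(W2,316,75,z+.007)[:2],px2w(W2,424,75,z+.007)[:2])
obs=[(W,'fr',279,173),(W,'br',346,173),(W,'fl',284,11),(W,'bl',351,11),(W,'h',247,98),(W2,'fl',316,74),(W2,'bl',424,74),(W2,'h',260,200.5)]
f=least_squares(res,[.578,.158,.015,.1],loss='soft_l1'); print(np.round(f.x,4)); print(np.round(f.fun.reshape(-1,2),1).tolist())
E
python3 fit.py
```

```text
[0.5773 0.1646 0.0036 0.1486]
[[1.0, 1.5], [-2.3, -0.9], [-2.3, 0.8], [1.4, 3.3], [-0.9, 0.2], [-2.8, -2.1], [-3.0, -0.7], [-2.3, -0.6], [-2.8, -0.4], [-2.8, 0.3]]
0 44.59892809381387 [0.58138969 0.16500342 0.0055411 ]
0.1 36.81756055988615 [0.57891626 0.16478439 0.00699336]
0.2 37.25371174761183 [0.57595723 0.16456637 0.0084459 ]
0.029 [0.46863262 0.16511159] [0.46819486 0.1546069 ] lidcorner [0.50633731 0.24545643] [0.57999742 0.24510686]
0.035 [0.46873531 0.16485347] [0.46811002 0.15625238] lidcorner [0.50527242 0.24482279] [0.57704475 0.24448218]
0.04 [0.46882088 0.16463838] [0.46803932 0.15762361] lidcorner [0.504385   0.24429475] [0.57458418 0.24396161]
0.045 [0.46890645 0.16442329] [0.46796863 0.15899483] lidcorner [0.50349758 0.24376672] [0.57212361 0.24344104]
0.05 [0.46899203 0.1642082 ] [0.46789793 0.16036606] lidcorner [0.50261017 0.24323868] [0.56966305 0.24292047]
[0.576  0.1633 0.0238 0.1869]
[[2.8, 4.3], [-1.3, 0.1], [-3.7, 3.0], [-0.7, 4.7], [-1.0, 3.4], [0.8, -2.5], [1.0, -3.3], [-0.1, -0.6]]
```

>>> drive_tool:
  series:
    - [0.06,[-0.002,0.001,0.05],[0,0,0]]
    - [0.06,[-0.002,0.001,0.071],[0,0,0]]
    - [0.03,[-0.002,0.001,0.071],[0,0,0]]
    - [0.0,[-0.002,0.001,0.071],[0,0,0]]
    - [0.0,[-0.002,0.001,0.071],[0,0,0]]

```text
time: 2.58
tool_pos: [0.4819, 0.152, 0.0649]
ee_rot: [3.102, -0.002, 1.564]
wrist_force: [11.0, -4.5, 28.1]
width: 0.0336
finger_force: 13.8
```

>>> drive_tool:
  series:
    - [0.0,[0,0,0],[0,0,0]]
    - [0.0,[0,0,0],[0,0,0]]

```text
time: 2.82
tool_pos: [0.4846, 0.1524, 0.0642]
ee_rot: [3.097, -0.004, 1.563]
wrist_force: [4.3, 0.2, 3.1]
width: 0.0136
finger_force: 0.0
```

```bash
python3 -c "
from h import *
delta([.468,.160,.049],1.571)
im,c=snap('wrist','w3.png');print(c['position'],c['rotation'])"
```

```text
t 2.83 pos [0.4846 0.1524 0.0642] rpy [ 3.097 -0.004  1.563] F [4.3 0.2 3.1] w 0.0136 j6 0.21
  shift [ 0.0074 -0.0173  0.0145] turn [ 0.044 -0.004 -0.008]
[0.47856803 0.21786306 0.21824999] [-0.224095   -0.04505171 -0.00818681]
```

View pics/w3.png

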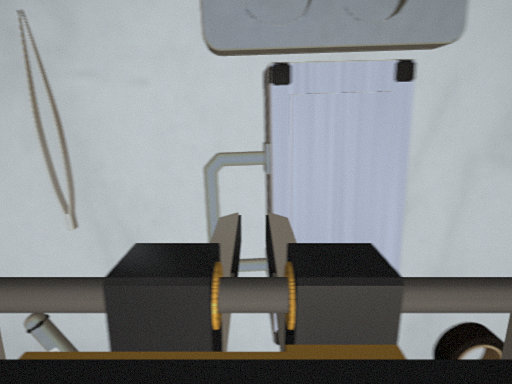

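>>> drive_tool:
  series:
    - [0.03,[0,0,-0.04],[0,0,0]]
    - [0.03,[0,0,-0.06],[0,0,0]]
    - [0.03,[0,0,-0.06],[0,0,0]]
    - [0.03,[0,0,-0.06],[0,0,0]]

```text
time: 3.38
tool_pos: [0.467, 0.1518, 0.1091]
ee_rot: [3.141, 0.0, 1.564]
wrist_force: [0.2, 0.4, -0.4]
width: 0.0297
finger_force: 0.0
```

```bash
python3 -c "
from h import *
delta([.468,.160,.049],1.571)
im,c=snap('wrist','w4.png');print(c['position'],c['rotation'])"
```

```text
t 3.38 pos [0.467  0.1518 0.1091] rpy [3.141 0.    1.564] F [ 0.2  0.4 -0.4] w 0.0297 j6 0.21
  shift [0.0082 0.0009 0.0601] turn [ 0.001  0.    -0.007]
[0.46763783 0.21794395 0.26303097] [-0.22851394 -0.00144891 -0.00667674]
```

View pics/w4.png

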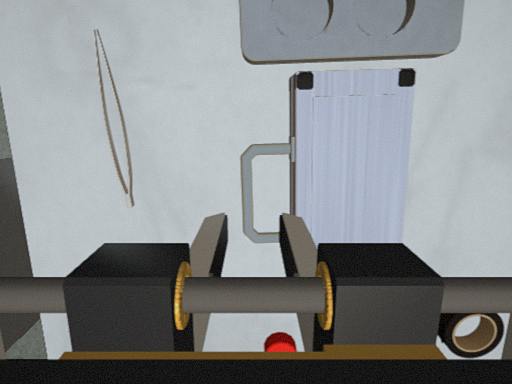

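```bash
cat >> fit.py <<'E'
print('---')
W4=dict(W,position=[0.46763783,0.21794395,0.26303097],rotation=[-0.22851394,-0.00144891,-0.00667674])
obs=[(W4,'fl',295,72),(W4,'bl',413,69),(W4,'h',246,193.5)]
for th in (0,.05,.1):
    g=least_squares(lambda q:res([*q,th]),f.x[:3]); print(th,g.cost,g.x,px2w(W4,246,193.5,.029+.112*th))
E
python3 fit.py | sed -n '/---/,$p'
```

```text
---
0 1.2924038758832432 [0.57362941 0.16135248 0.02134034] [0.46237537 0.15963961 0.029     ]
0.05 7.183586177373076 [0.57246366 0.16149432 0.02106223] [0.46250129 0.16103474 0.0346    ]
0.1 18.58234721244857 [0.57111815 0.16160416 0.01996271] [0.46262721 0.16242988 0.0402    ]
```

>>> drive_tool:
  series:
    - [0.026,[0.006,-0.0045,0.03],[0,0,0]]
    - [0.026,[0.007,-0.0045,0.068],[0,0,0]]
    - [0.026,[0.007,-0.0045,0.068],[0,0,0]]
    - [0.0,[0.007,-0.0045,0.068],[0,0,0]]
    - [0.0,[0.007,-0.0045,0.068],[0,0,0]]

```text
time: 4.05
tool_pos: [0.4634, 0.1596, 0.0425]
ee_rot: [3.139, -0.001, 1.565]
wrist_force: [-5.2, -0.5, 1.9]
width: 0.0094
finger_force: 3.5
```

>>> drive_tool:
  series:
    - [0.0,[0,0,0],[0,0,0]]

```text
time: 4.18
tool_pos: [0.4625, 0.1596, 0.0423]
ee_rot: [3.141, -0.0, 1.566]
wrist_force: [-3.1, 0.3, 5.2]
width: 0.007
finger_force: 30.0
```

>>> drive_tool:
  series:
    - [0.0,[0.0,0.006,-0.027],[0,0,0]]
    - [0.0,[0.0005,0.0185,-0.0525],[0,0,0]]
    - [0.0,[0.001,0.037,-0.074],[0,0,0]]
    - [0.0,[0.0015,0.06,-0.09],[0,0,0]]
    - [0.0,[0.002,0.086,-0.099],[0,0,0]]

```text
time: 4.8
tool_pos: [0.5484, 0.1613, 0.1439]
ee_rot: [3.14, -0.001, 1.566]
wrist_force: [-4.2, 0.6, 4.0]
width: 0.007
finger_force: 30.0
```

>>> drive_tool:
  series:
    - [0.0,[0.0005,0.028,-0.003],[0,0,0]]
    - [0.0,[0.001,0.0555,0.001],[0,0,0]]
    - [0.0,[0.0015,0.0815,0.0115],[0,0,0]]
    - [0.0,[0.002,0.104,0.0285],[0,0,0]]
    - [0.0,[0.002,0.1215,0.0505],[0,0,0]]

```text
time: 5.42
tool_pos: [0.6712, 0.163, 0.0905]
ee_rot: [3.139, -0.002, 1.566]
wrist_force: [-2.1, 1.8, 0.6]
width: 0.0066
finger_force: 30.0
```

>>> drive_tool:
  series:
    - [0.0,[0,0,0],[0,0,0]]
    - [0.03,[0,0,0],[0,0,0]]
    - [0.03,[0,0,0],[0,0,0]]
    - [0.03,[0,0,-0.06],[0,0,0]]
    - [0.03,[0,0,-0.12],[0,0,0]]

```text
time: 6.05
tool_pos: [0.6686, 0.1619, 0.2098]
ee_rot: [-3.139, 0.001, 1.565]
wrist_force: [0.9, 0.5, 0.5]
width: 0.0303
finger_force: 0.0
```

>>> drive_tool:
  series:
    - [0.044,[-0.04,-0.05,-0.01],[0,0,0]]
    - [0.044,[-0.06,-0.1,-0.02],[0,0,0]]
    - [0.044,[-0.09,-0.138,-0.03],[0,0,0]]
    - [0.044,[-0.09,-0.138,-0.03],[0,0,0]]

```text
time: 6.55
tool_pos: [0.5294, 0.0717, 0.2417]
ee_rot: [3.138, 0.001, 1.563]
wrist_force: [0.3, 1.3, 1.1]
width: 0.044
finger_force: 0.0
```

```bash
python3 -c "
from h import *
delta([.534,.160,.10],1.571)
im,c=snap('wrist','w5.png');print(c['position'].tolist(),c['rotation'].tolist())
for y in (-.052,0,.052): print(w2px(c,[.536-.021*y,.161+y,.029]),w2px(c,[.536-.021*y,.161+y,.038]))
"
```

```text
t 6.55 pos [0.5294 0.0717 0.2417] rpy [3.138e+00 1.000e-03 1.563e+00] F [0.3 1.3 1.1] w 0.044 j6 0.04
  shift [0.0884 0.0034 0.1416] turn [ 0.003  0.001 -0.008]
[0.5297481289025884, 0.13784548829267956, 0.39552702236354537] [-0.22897275194455105, -0.00396944989615311, -0.008157112870470606]
[258.472076   139.16576457] [258.63971144 139.81720997]
[257.25754997  90.83025728] [257.39991576  90.26877977]
[255.95865401  39.13700939] [256.07171508  37.18724406]
```

View pics/w5.png

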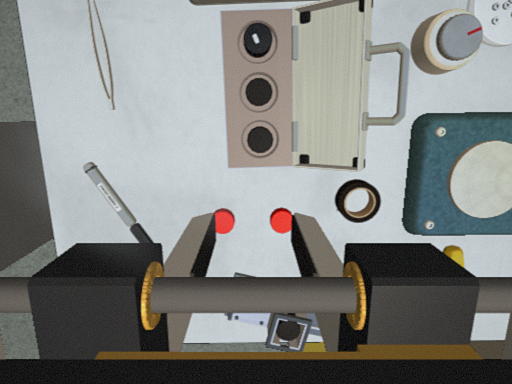

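>>> drive_tool:
  series:
    - [0.046,[0.06,0.003,0.04],[0,0,0]]
    - [0.046,[0.12,0.006,0.09],[0,0,0]]
    - [0.046,[0.14,0.006,0.12],[0,0,0]]
    - [0.046,[0.14,0.006,0.12],[0,0,0]]
    - [0.046,[0.14,0.006,0.12],[0,0,0]]

```text
time: 7.22
tool_pos: [0.5388, 0.2132, 0.1196]
ee_rot: [3.141, 0.001, 1.566]
wrist_force: [-0.3, -0.0, 0.1]
width: 0.0463
finger_force: 0.0
```

```bash
cat >> h.py <<'E'
def dark(im,u0,v0,r,th=60):
    "centroid and box of dark blob touching window centre"
    g=im.max(2).astype(int); n,l,s,c=cv2.connectedComponentsWithStats((g<th).astype(np.uint8))
    for i in range(1,n):
        if s[i][4]>80 and abs(c[i][0]-u0)<r and abs(c[i][1]-v0)<r: print('blob',s[i],np.round(c[i],1))
E
python3 -c "
from h import *
delta([.5365,.2115,.054],1.571)
im,c=snap('wrist','w6.png');print(c['position'].tolist(),c['rotation'].tolist())
print('pred pockets',[w2px(c,[x,y,.018]) for x in (.56,.495) for y in (.288,.342)], 'spec',w2px(c,[.5365,.2115,.038]))
im=cv2.imread('pics/w6.png'); cv2.imwrite('pics/w6b.png',im)
g=cv2.cvtColor(im,cv2.COLOR_BGR2GRAY)
print(cv2.HoughCircles(cv2.medianBlur(g,3)[:250],cv2.HOUGH_GRADIENT,1,40,param1=80,param2=22,minRadius=18,maxRadius=60))
"
```

```text
t 7.22 pos [0.5388 0.2132 0.1196] rpy [3.141e+00 1.000e-03 1.566e+00] F [-0.3 -0.   0.1] w 0.0463 j6 0.28
  shift [-0.0016 -0.0024  0.0656] turn [ 0.001  0.001 -0.005]
[0.5393831848918627, 0.27934041574567414, 0.27347926262217853] [-0.22902961527591004, -0.0011223327410345707, -0.005200026621915516]
pred pockets [array([279.65859514, 100.95348196]), array([280.66320071,  23.68317113]), array([194.26574435, 101.40970703]), array([190.80753196,  24.16511408])] spec [249.30579824 205.10382547]
[[[248.5 196.5  26.6]
  [481.5 197.5  31.5]
  [276.5  96.5  26.8]
  [204.5  98.5  28.5]
  [276.5  20.5  29.3]
  [206.5  25.5  32.8]]]
```

View pics/w6.png

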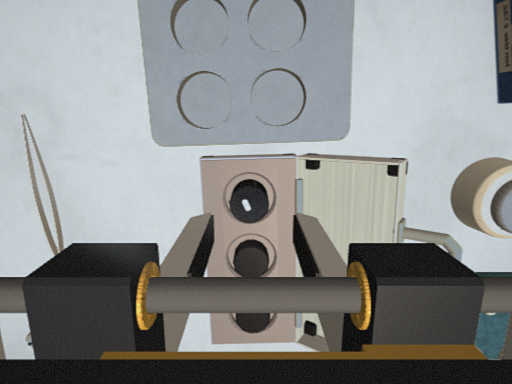

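```bash
python3 -c "
from h import *
c=dict(intrinsics=[[324.292,0,253.009],[0,324.292,188.379],[0,0,1]],position=[0.5393831848918627, 0.27934041574567414, 0.27347926262217853],rotation=[-0.22902961527591004, -0.0011223327410345707, -0.005200026621915516])
for n,u,v,z in [('ring',248.5,196.5,.019),('spec bb', 249,203,.032),('spec top meta',246,205,.038),('pA',278,97,.018),('pB',204.5,99,.018),('pC',276.5,22,.018),('case corner',202,157,.019),('case bl',296,156,.019)]: print(n,px2w(c,u,v,z))
im=cv2.cvtColor(cv2.imread('pics/w6.png'),cv2.COLOR_BGR2RGB); dark(im,248,203,8,70); dark(im,248,203,8,45)
"
```

```text
ring [0.53567075 0.21327713 0.019     ]
spec bb [0.53620339 0.21146241 0.032     ]
spec top meta [0.53400612 0.21159536 0.038     ]
pA [0.55870179 0.29090643 0.018     ]
pB [0.50285802 0.28972945 0.018     ]
pC [0.55697575 0.34313179 0.018     ]
case corner [0.49930546 0.24561943 0.019     ]
case bl [0.57335368 0.24601414 0.019     ]
blob [ 230  179   38   44 1233] [249.2 200.8]
```

>>> drive_tool:
  series:
    - [0.046,[-0.001,-0.0028,0.035],[0,0,0]]
    - [0.046,[-0.001,-0.0028,0.0655],[0,0,0]]
    - [0.046,[-0.001,-0.0028,0.0655],[0,0,0]]
    - [0.0,[-0.001,-0.0028,0.0655],[0,0,0]]
    - [0.0,[-0.001,-0.0028,0.0655],[0,0,0]]

```text
time: 7.9
tool_pos: [0.5369, 0.2121, 0.0564]
ee_rot: [3.137, -0.001, 1.565]
wrist_force: [-0.7, 1.0, 0.8]
width: 0.0293
finger_force: 1.1
```

>>> drive_tool:
  series:
    - [0.0,[0,0,0],[0,0,0]]
    - [0.0,[0,0,0],[0,0,0]]

```text
time: 8.15
tool_pos: [0.5369, 0.2122, 0.0564]
ee_rot: [3.137, -0.001, 1.565]
wrist_force: [-0.2, 0.2, 5.3]
width: 0.0283
finger_force: 30.0
```

>>> drive_tool:
  series:
    - [0.0,[0,0,-0.03],[0,0,0]]
    - [0.0,[0,0,-0.06],[0,0,0]]
    - [0.0,[0.04,0.011,-0.06],[0,0,0]]
    - [0.0,[0.079,0.022,-0.06],[0,0,0]]
    - [0.0,[0.079,0.022,-0.06],[0,0,0]]

```text
time: 8.78
tool_pos: [0.5578, 0.2932, 0.1137]
ee_rot: [3.141, -0.001, 1.568]
wrist_force: [-0.1, -0.7, -0.6]
width: 0.0283
finger_force: 30.0
```

```bash
python3 -c "
from h import *
delta([.5587,.2909,.049],1.571)
im,c=snap('wrist','w7.png')
g=cv2.cvtColor(im,cv2.COLOR_RGB2GRAY)
for u,v,r in cv2.HoughCircles(cv2.medianBlur(g,3)[:290],cv2.HOUGH_GRADIENT,1,40,param1=80,param2=22,minRadius=18,maxRadius=45)[0]: print(u,v,r,px2w(c,u,v,.018))
"
```

```text
t 8.78 pos [0.5578 0.2932 0.1137] rpy [ 3.141e+00 -1.000e-03  1.568e+00] F [-0.1 -0.7 -0.6] w 0.0283 j6 0.4
  shift [-0.0024  0.0009  0.0647] turn [ 0.    -0.001 -0.003]
250.5 133.5 27.3 [0.55647542 0.3441656  0.018     ]
248.5 57.5 27.1 [0.55527468 0.3984104  0.018     ]
169.5 56.5 27.5 [0.49824752 0.39923758 0.018     ]
253.5 232.5 24.3 [0.55856366 0.26437508 0.018     ]
178.5 134.5 28.5 [0.50170262 0.34356806 0.018     ]
186.5 197.5 25.1 [0.50535747 0.29403944 0.018     ]
```

>>> drive_tool:
  series:
    - [0.0,[-0.0025,0.0005,0.04],[0,0,0]]
    - [0.0,[-0.0025,0.0005,0.06],[0,0,0]]
    - [0.0,[-0.0025,0.0005,0.0655],[0,0,0]]
    - [0.0,[-0.0025,0.0005,0.0655],[0,0,0]]

```text
time: 9.32
tool_pos: [0.5582, 0.2879, 0.0487]
ee_rot: [3.141, 0.0, 1.565]
wrist_force: [0.2, 0.3, -0.5]
width: 0.0287
finger_force: 30.0
```

>>> drive_tool:
  series:
    - [0.0,[0.001,0,0.002],[0,0,0]]
    - [0.0,[0.001,0,0.002],[0,0,0]]
    - [0.046,[0.001,0,0.002],[0,0,0]]
    - [0.046,[0.001,0,0.002],[0,0,0]]

```text
time: 9.82
tool_pos: [0.558, 0.2895, 0.0459]
ee_rot: [-3.141, -0.0, 1.565]
wrist_force: [0.8, -0.1, -0.4]
width: 0.0443
finger_force: 0.0
```

>>> drive_tool:
  series:
    - [0.046,[0,0,-0.03],[0,0,0]]
    - [0.046,[0,0,-0.08],[0,0,0]]
    - [0.046,[-0.03,0,-0.13],[0,0,0]]
    - [0.046,[-0.09,0,-0.16],[0,0,0]]
    - [0.046,[-0.12,0,-0.17],[0,0,0]]

```text
time: 10.45
tool_pos: [0.5583, 0.1679, 0.219]
ee_rot: [3.137, -0.001, 1.565]
wrist_force: [1.4, 0.4, 0.3]
width: 0.0463
finger_force: 0.0
```

```bash
python3 -c "
from h import *
delta([.44,-.10,.28],1.571)
im,c=snap('wrist','w8.png'); print('pred',w2px(c,[.5582,.288,.029]))
u,v=w2px(c,[.5582,.288,.029]);dark(im,u,v,12,70)
for z in (.004,.029): print(w2px(c,[.5582,.288,z]))
"
```

```text
t 10.45 pos [0.5583 0.1679 0.219 ] rpy [ 3.137e+00 -1.000e-03  1.565e+00] F [1.4 0.4 0.3] w 0.0463 j6 0.2
  shift [-0.2686 -0.1164 -0.0617] turn [ 0.004 -0.001 -0.006]
pred [250.83514015  57.3740731 ]
blob [238  45  29  30 607] [252.1  59.6]
[250.87360822  61.28736971]
[250.83514015  57.3740731 ]
```

>>> drive_tool:
  series:
    - [0.0,[-0.05,-0.03,-0.041],[0,0,0.18]]
    - [0.0,[-0.1,-0.055,-0.041],[0,0,0.36]]
    - [0.0,[-0.15,-0.08,-0.041],[0,0,0.54]]
    - [0.0,[-0.2,-0.11,-0.041],[0,0,0.72]]
    - [0.0,[-0.25,-0.136,-0.041],[0,0,0.9]]

```text
time: 11.12
tool_pos: [0.4191, -0.0807, 0.2569]
ee_rot: [3.142, -0.0, 0.66]
wrist_force: [0.1, -0.4, 0.7]
width: 0.0011
finger_force: 0.0
```

>>> drive_tool:
  series:
    - [0.0,[0,0,0],[0,0,0.18]]
    - [0.0,[0,0,0],[0,0,0.36]]
    - [0.0,[0,0,0],[0,0,0.54]]
    - [0.0,[0,0,0],[0,0,0.72]]
    - [0.0,[0,0,0],[0,0,0.89]]

```text
time: 11.75
tool_pos: [0.4202, -0.0795, 0.2568]
ee_rot: [-3.141, 0.001, -0.23]
wrist_force: [-0.4, 1.0, -0.0]
width: 0.0004
finger_force: 0.0
```

>>> drive_tool:
  series:
    - [0.0,[0,0,0],[0,0,0]]

```text
time: 11.88
tool_pos: [0.4202, -0.0795, 0.2568]
ee_rot: [-3.141, 0.001, -0.222]
wrist_force: [0.6, 0.6, 0.7]
width: 0.0006
finger_force: 0.0
```

```bash
python3 -c "
from h import *
delta([.42,-.085,.26],-.23)
im,c=snap('wrist','w9.png');print(c['position'].tolist(),c['rotation'].tolist())
"
```

```text
t 11.88 pos [ 0.4202 -0.0795  0.2568] rpy [-3.141e+00  1.000e-03 -2.220e-01] F [0.6 0.6 0.7] w 0.0006 j6 1.47
  shift [ 0.0011  0.0054 -0.0032] turn [-0.     0.001  0.008]
[0.4843955656424726, -0.09335159700708301, 0.41069339478616085] [-0.22946778460594386, 0.0012432580998269493, -1.7934809616862264]
```

View pics/w9.png

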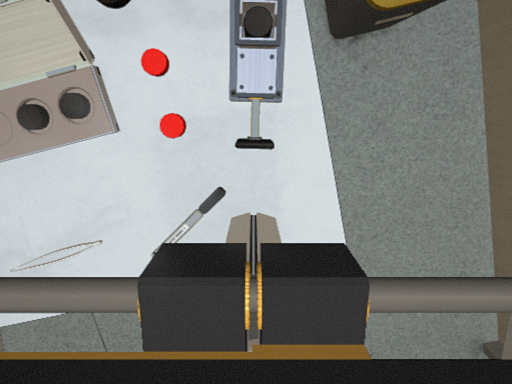

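```bash
python3 -c "
from h import *
c=dict(intrinsics=[[324.292,0,253.009],[0,324.292,188.379],[0,0,1]],position=[0.4843955656424726, -0.09335159700708301, 0.41069339478616085],rotation=[-0.22946778460594386, 0.0012432580998269493, -1.7934809616862264])
for n,u,v,z in [('pad out',255,148.5,.052),('padL',236,148,.052),('padR',274,148,.052),('pl nl',231,101,.008),('pl nr',281,101,.008),('mag in',258.5,21,.05),('rod',256.5,101,.03)]: print(n,px2w(c,u,v,z))
"
```

```text
pad out [ 0.44639401 -0.08654327  0.052     ]
padL [ 0.45156054 -0.06620888  0.052     ]
padR [ 0.44230309 -0.10711652  0.052     ]
pl nl [ 0.5035903 -0.0701102  0.008    ]
pl nr [ 0.4903407  -0.12861143  0.008     ]
mag in [ 0.57196172 -0.11845887  0.05      ]
rod [ 0.49615294 -0.09958813  0.03      ]
```

>>> drive_tool:
  series:
    - [0.0,[-0.01,0.001,0.06],[0,0,0]]
    - [0.0,[-0.01,0.001,0.12],[0,0,0]]
    - [0.0,[-0.01,0.001,0.18],[0,0,0]]
    - [0.0,[-0.01,0.001,0.202],[0,0,0]]
    - [0.0,[-0.01,0.001,0.202],[0,0,0]]

```text
time: 12.55
tool_pos: [0.4084, -0.0778, 0.0531]
ee_rot: [-3.141, 0.005, -0.223]
wrist_force: [0.0, 0.2, 0.3]
width: 0.0005
finger_force: 0.0
```

>>> drive_tool:
  series:
    - [0.0,[0.01,0,0],[0,0,0]]
    - [0.0,[0.02,0,0],[0,0,0]]
    - [0.0,[0.03,0,0],[0,0,0]]
    - [0.0,[0.038,0,0],[0,0,0]]
    - [0.0,[0.046,0,0],[0,0,0]]

```text
time: 13.18
tool_pos: [0.4547, -0.0889, 0.0554]
ee_rot: [3.141, 0.002, -0.225]
wrist_force: [-6.2, 0.3, 4.0]
width: 0.0007
finger_force: 2.7
```

>>> drive_tool:
  series:
    - [0.0,[0.008,0,0],[0,0,0]]
    - [0.0,[0.014,0,0],[0,0,0]]
    - [0.0,[0.02,0,0],[0,0,0]]
    - [0.0,[0.025,0,0],[0,0,0]]
    - [0.0,[0.028,0,0],[0,0,0]]

```text
time: 13.8
tool_pos: [0.4812, -0.0955, 0.0552]
ee_rot: [3.14, 0.004, -0.225]
wrist_force: [-11.2, 0.9, 8.2]
width: 0.0005
finger_force: 5.6
```

>>> drive_tool:
  series:
    - [0.0,[0.004,0,0],[0,0,0]]
    - [0.0,[0.008,0,0],[0,0,0]]
    - [0.0,[0.012,0,0],[0,0,0]]
    - [0.0,[0.012,0,0],[0,0,0]]

```text
time: 14.3
tool_pos: [0.4819, -0.0957, 0.0552]
ee_rot: [3.14, 0.031, -0.225]
wrist_force: [-37.5, 5.3, 31.1]
width: 0.0001
finger_force: 18.9
```

>>> drive_tool:
  series:
    - [0.0,[-0.02,0,0],[0,0,0]]
    - [0.0,[-0.045,0,0],[0,0,0]]
    - [0.0,[-0.075,0,0],[0,0,0]]
    - [0.0,[-0.1,0,0],[0,0,0]]
    - [0.0,[-0.1,0,0],[0,0,0]]

```text
time: 14.92
tool_pos: [0.3965, -0.0754, 0.0553]
ee_rot: [-3.142, -0.002, -0.225]
wrist_force: [0.1, -1.5, 0.6]
width: 0.0006
finger_force: 0.0
```

>>> drive_tool:
  series:
    - [0.04,[0,0,-0.06],[0,0,0]]
    - [0.04,[0.04,0,-0.11],[0,0,0]]
    - [0.04,[0.1,0,-0.11],[0,0,0]]
    - [0.04,[0.12,0,-0.11],[0,0,0]]
    - [0.04,[0.12,0,-0.11],[0,0,0]]

```text
time: 15.55
tool_pos: [0.5157, -0.1028, 0.1647]
ee_rot: [-3.141, -0.0, -0.225]
wrist_force: [-0.1, -0.0, -0.8]
width: 0.0397
finger_force: 0.0
```

```bash
python3 -c "
from h import *
t=np.array([.572,-.1185])+.045*np.array([.9737,-.228]); print(t)
delta([*t,.039],-.23)
im,c=snap('wrist','w10.png');print(c['position'].tolist(),c['rotation'].tolist())
print(w2px(c,[*t,.024]),w2px(c,[.572,-.1185,.05]))
u,v=w2px(c,[*t,.024]); dark(im,u,v,25,70); dark(im,u,v,25,45)
"
```

```text
[ 0.6158165 -0.12876  ]
t 15.55 pos [ 0.5157 -0.1028  0.1647] rpy [-3.141 -0.    -0.225] F [-0.1 -0.  -0.8] w 0.0397 j6 1.49
  shift [0.1034 0.003  0.1257] turn [-0.    -0.     0.005]
[0.5797318845106844, -0.11670598854407073, 0.3186241145087997] [-0.22835920869372428, 0.0010122005610224694, -1.7957413011959407]
[257.66807987  67.72752858] [257.62255018 122.03466881]
blob [242  53  33  37 944] [257.8  70.6]
```

View pics/w10.png

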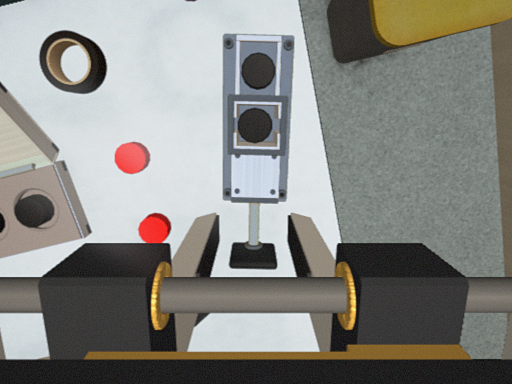

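>>> drive_tool:
  series:
    - [0.044,[0.055,0.002,0],[0,0,0]]
    - [0.044,[0.102,0.003,0.02],[0,0,0]]
    - [0.044,[0.102,0.003,0.05],[0,0,0]]
    - [0.044,[0.102,0.003,0.08],[0,0,0]]
    - [0.044,[0.102,0.003,0.08],[0,0,0]]

```text
time: 16.23
tool_pos: [0.6097, -0.1271, 0.0821]
ee_rot: [-3.141, 0.007, -0.225]
wrist_force: [-1.0, 0.6, 0.1]
width: 0.0442
finger_force: 0.0
```

>>> drive_tool:
  series:
    - [0.044,[0,0,0.03],[0,0,0]]
    - [0.044,[0,0,0.045],[0,0,0]]
    - [0.044,[0,0,0.045],[0,0,0]]

```text
time: 16.6
tool_pos: [0.6116, -0.1277, 0.04]
ee_rot: [-3.142, 0.001, -0.225]
wrist_force: [-0.0, 0.9, -0.2]
width: 0.0437
finger_force: 0.0
```

```bash
python3 -c "
from h import *
delta([.6158,-.1288,.040],-.23)"
```

```text
t 16.6 pos [ 0.6116 -0.1277  0.04  ] rpy [-3.142e+00  1.000e-03 -2.250e-01] F [-0.   0.9 -0.2] w 0.0437 j6 1.5
  shift [ 0.0044  0.0002 -0.    ] turn [-0.     0.001  0.005]
```

>>> drive_tool:
  series:
    - [0.044,[0.003,0,0],[0,0,0]]
    - [0.0,[0.003,0,0],[0,0,0]]
    - [0.0,[0.003,0,0],[0,0,0]]
    - [0.0,[0.003,0,0],[0,0,0]]
    - [0.0,[0.003,0,0],[0,0,0]]

```text
time: 17.23
tool_pos: [0.6159, -0.1288, 0.0414]
ee_rot: [3.141, -0.002, -0.225]
wrist_force: [0.1, 0.2, 4.2]
width: 0.0284
finger_force: 30.0
```

>>> drive_tool:
  series:
    - [0.0,[0,0,-0.02],[0,0,0]]
    - [0.0,[0,0,-0.06],[0,0,0]]
    - [0.0,[0,0,-0.12],[0,0,0]]
    - [0.0,[0,0,-0.12],[0,0,0]]

```text
time: 17.73
tool_pos: [0.6185, -0.1294, 0.1688]
ee_rot: [3.141, -0.014, -0.225]
wrist_force: [0.5, -0.0, -0.8]
width: 0.0285
finger_force: 30.0
```

```bash
python3 -c "
from h import *
o=robot.get_obs();print(o['finger_force'])
delta([.536,.213,.16],1.571)
im,c=snap('wrist','w11.png')
u,v=w2px(c,[.613,-.128,.012]);print(u,v,w2px(c,[.572,-.1185,.04])); dark(im,u,v,40,60)
"
```

```text
29.999943519942462
t 17.73 pos [ 0.6185 -0.1294  0.1688] rpy [ 3.141 -0.014 -0.225] F [ 0.5 -0.  -0.8] w 0.0285 j6 1.5
  shift [-0.1568 -0.3155  0.0063] turn [ 0.013 -0.009 -1.796]
253.70298949740354 189.48842006597263 [253.62297133 240.33040428]
```

>>> drive_tool:
  series:
    - [0.0,[-0.016,-0.032,0],[0,0,-0.18]]
    - [0.0,[-0.032,-0.063,0],[0,0,-0.36]]
    - [0.0,[-0.047,-0.095,0],[0,0,-0.54]]
    - [0.0,[-0.063,-0.126,0],[0,0,-0.72]]
    - [0.0,[-0.079,-0.158,0],[0,0,-0.9]]

```text
time: 18.4
tool_pos: [0.5717, 0.0442, 0.1582]
ee_rot: [-3.139, 0.003, 0.681]
wrist_force: [-0.3, 0.6, 0.7]
width: 0.0287
finger_force: 30.0
```

```bash
python3 -c "
from h import *
delta([.536,.212,.16],1.571)"
```

```text
t 18.4 pos [0.5717 0.0442 0.1582] rpy [-3.139e+00  3.000e-03  6.810e-01] F [-0.3  0.6  0.7] w 0.0287 j6 0.87
  shift [ 0.0779 -0.1529 -0.0016] turn [-0.004  0.002 -0.89 ]
```

>>> drive_tool:
  series:
    - [0.0,[0.016,-0.03,0],[0,0,-0.18]]
    - [0.0,[0.032,-0.06,0],[0,0,-0.36]]
    - [0.0,[0.047,-0.092,0],[0,0,-0.54]]
    - [0.0,[0.063,-0.122,0],[0,0,-0.72]]
    - [0.0,[0.078,-0.153,0],[0,0,-0.89]]

```text
time: 19.02
tool_pos: [0.5371, 0.212, 0.1582]
ee_rot: [-3.138, 0.001, 1.571]
wrist_force: [0.2, 0.6, -0.4]
width: 0.0283
finger_force: 30.0
```

>>> drive_tool:
  series:
    - [0.0,[0,0,0.03],[0,0,0]]
    - [0.0,[0,0,0.05],[0,0,0]]
    - [0.0,[0,0,0.05],[0,0,0]]

```text
time: 19.4
tool_pos: [0.5359, 0.2107, 0.1064]
ee_rot: [-3.134, 0.002, 1.566]
wrist_force: [-0.1, -0.7, -0.5]
width: 0.0286
finger_force: 30.0
```

```bash
python3 -c "
from h import *
delta([.536,.213,.047],1.571)"
```

```text
t 19.4 pos [0.5359 0.2107 0.1064] rpy [-3.134e+00  2.000e-03  1.566e+00] F [-0.1 -0.7 -0.5] w 0.0286 j6 0.28
  shift [0.0025 0.0005 0.0593] turn [-0.008  0.002 -0.005]
```

>>> drive_tool:
  series:
    - [0.0,[0.002,0,0.03],[0,0,0]]
    - [0.0,[0.002,0,0.05],[0,0,0]]
    - [0.0,[0.002,0,0.058],[0,0,0]]
    - [0.0,[0.002,0,0.06],[0,0,0]]
    - [0.0,[0.002,0,0.06],[0,0,0]]

```text
time: 20.02
tool_pos: [0.5393, 0.2134, 0.0513]
ee_rot: [3.14, -0.0, 1.565]
wrist_force: [0.9, -0.1, -0.7]
width: 0.0283
finger_force: 30.0
```

>>> drive_tool:
  series:
    - [0.0,[0,-0.001,0],[0,0,0]]
    - [0.0,[0,-0.002,0],[0,0,0]]

```text
time: 20.27
tool_pos: [0.537, 0.2134, 0.051]
ee_rot: [3.14, -0.0, 1.565]
wrist_force: [-0.1, 0.1, -0.6]
width: 0.0286
finger_force: 30.0
```

>>> drive_tool:
  series:
    - [0.0,[0,0,0.002],[0,0,0]]
    - [0.0,[0,-0.001,0.004],[0,0,0]]
    - [0.0,[0,-0.001,0.004],[0,0,0]]

```text
time: 20.65
tool_pos: [0.5357, 0.2133, 0.0464]
ee_rot: [3.141, 0.0, 1.565]
wrist_force: [-0.1, 0.6, 0.7]
width: 0.0283
finger_force: 30.0
```

Release, rise and check the three tablets numerically.

>>> drive_tool:
  series:
    - [0.044,[0,0,0],[0,0,0]]
    - [0.044,[0,0,0],[0,0,0]]
    - [0.044,[0,0,0],[0,0,0]]
    - [0.044,[0,0,-0.05],[0,0,0]]
    - [0.044,[0,0,-0.11],[0,0,0]]

```text
time: 21.28
tool_pos: [0.5344, 0.2129, 0.1555]
ee_rot: [-3.137, 0.001, 1.565]
wrist_force: [0.5, -0.4, 0.9]
width: 0.0438
finger_force: 0.0
```

>>> drive_tool:
  series:
    - [0.03,[-0.05,0,-0.03],[0,0,0]]
    - [0.03,[-0.1,0,-0.06],[0,0,0]]
    - [0.03,[-0.12,0,-0.08],[0,0,0]]
    - [0.03,[-0.12,0,-0.08],[0,0,0]]

```text
time: 21.78
tool_pos: [0.536, 0.0922, 0.2385]
ee_rot: [3.137, -0.0, 1.563]
wrist_force: [0.4, -0.5, -0.1]
width: 0.0301
finger_force: 0.0
```

```bash
python3 -c "
from h import *
delta([.668,.163,.21],1.571)
im,c=snap('wrist','w12.png'); 
for y in (-.052,0,.052):
  u,v=w2px(c,[.536-.021*y,.161+y,.029]); print('pred',u,v); dark(im,u,v,10,60)
# bar of lid, expected at theta 2.5
b=w2px(c,[.574+.0957,.163,.019+.067-.008]); print('bar',b)
g=cv2.cvtColor(im,cv2.COLOR_RGB2GRAY); r=int(b[1]); 
for rr in (r-8,r+8): print(g[rr,int(b[0])-40:int(b[0])+30].tolist(), int(b[0])-40)
"
```

```text
t 21.77 pos [0.536  0.0922 0.2385] rpy [ 3.137 -0.     1.563] F [ 0.4 -0.5 -0.1] w 0.0301 j6 0.07
  shift [0.0719 0.1313 0.0291] turn [ 0.005 -0.    -0.008]
pred 252.58878332382798 158.01193852493273
blob [242 145  24  26 495] [253.3 157.6]
pred 251.16705693473511 110.52678965286658
blob [240  98  25  27 526] [251.9 111. ]
pred 249.64743931146117 59.772108848339336
blob [238  47  26  30 618] [250.7  61.1]
bar [393.00095061 106.70468832]
[168, 189, 192, 187, 182, 186, 185, 182, 182, 200, 212, 212, 212, 213, 214, 213, 214, 213, 207, 211, 213, 204, 209, 206, 209, 204, 205, 204, 200, 207, 205, 202, 205, 201, 204, 205, 205, 159, 91, 103, 134, 149, 152, 154, 153, 156, 170, 192, 205, 204, 205, 206, 210, 210, 209, 210, 207, 210, 207, 208, 213, 214, 210, 211, 209, 208, 211, 213, 215, 210] 353
[173, 191, 187, 182, 188, 184, 184, 191, 208, 221, 214, 217, 215, 215, 217, 213, 215, 216, 217, 212, 218, 213, 209, 215, 209, 212, 212, 211, 215, 211, 205, 209, 211, 210, 210, 210, 160, 99, 104, 135, 147, 157, 154, 155, 159, 178, 205, 212, 212, 215, 210, 211, 214, 211, 210, 214, 209, 212, 215, 211, 210, 210, 213, 213, 214, 218, 213, 213, 214, 213] 353
```

>>> drive_tool:
  series:
    - [0.03,[0.03,0.05,0],[0,0,0]]
    - [0.03,[0.06,0.1,0.01],[0,0,0]]
    - [0.03,[0.072,0.1345,0.05],[0,0,0]]
    - [0.03,[0.072,0.1345,0.08],[0,0,0]]
    - [0.03,[0.072,0.1345,0.08],[0,0,0]]

```text
time: 22.45
tool_pos: [0.667, 0.1659, 0.1494]
ee_rot: [-3.13, 0.002, 1.567]
wrist_force: [-0.2, -0.1, 1.5]
width: 0.0299
finger_force: 0.0
```

```bash
python3 -c "
from h import *
delta([.6715,.163,.09],1.571)"
```

```text
t 22.45 pos [0.667  0.1659 0.1494] rpy [-3.130e+00  2.000e-03  1.567e+00] F [-0.2 -0.1  1.5] w 0.0299 j6 0.16
  shift [-0.0028  0.0052  0.0593] turn [-0.012  0.002 -0.004]
```

>>> drive_tool:
  series:
    - [0.03,[-0.002,0.002,0.03],[0,0,0]]
    - [0.03,[-0.002,0.002,0.055],[0,0,0]]
    - [0.03,[-0.002,0.002,0.06],[0,0,0]]
    - [0.0,[-0.002,0.002,0.06],[0,0,0]]
    - [0.0,[-0.002,0.002,0.06],[0,0,0]]

```text
time: 23.08
tool_pos: [0.6728, 0.1629, 0.0986]
ee_rot: [3.138, -0.001, 1.566]
wrist_force: [-0.2, 1.7, 0.4]
width: 0.0133
finger_force: 0.0
```

>>> drive_tool:
  series:
    - [0.0,[0,0,0],[0,0,0]]

```text
time: 23.2
tool_pos: [0.6724, 0.1628, 0.0979]
ee_rot: [3.139, -0.0, 1.566]
wrist_force: [-0.6, 1.5, 1.3]
width: 0.0067
finger_force: 30.0
```

>>> drive_tool:
  series:
    - [0.0,[0,-0.0176,-0.022],[0,0,0]]
    - [0.0,[-0.0005,-0.04,-0.0387],[0,0,0]]
    - [0.0,[-0.001,-0.066,-0.0494],[0,0,0]]
    - [0.0,[-0.0015,-0.0936,-0.0534],[0,0,0]]
    - [0.0,[-0.002,-0.1215,-0.0504],[0,0,0]]

```text
time: 23.82
tool_pos: [0.5555, 0.1605, 0.1568]
ee_rot: [3.121, -0.0, 1.564]
wrist_force: [-2.1, -3.2, 21.3]
width: 0.0035
finger_force: 29.3
```

>>> drive_tool:
  series:
    - [0.0,[0,0,-0.025],[0,0,0]]
    - [0.03,[0,0,-0.05],[0,0,0]]
    - [0.03,[0,0,-0.05],[0,0,0]]
    - [0.03,[-0.09,0,-0.09],[0,0,0]]
    - [0.03,[-0.09,0,-0.09],[0,0,0]]

```text
time: 24.45
tool_pos: [0.5497, 0.0697, 0.2365]
ee_rot: [-3.141, 0.001, 1.565]
wrist_force: [-0.1, -0.7, 0.0]
width: 0.0297
finger_force: 0.0
```

```bash
cat > bar.py <<'E'
from h import *
delta([.555,.16,.16],1.571)
im,c=snap('wrist','bar.png'); g=cv2.cvtColor(im,cv2.COLOR_RGB2GRAY)
for th in (0,.5,1.0,1.1,1.2,1.3,1.4,1.5,1.6,1.7,2.0): print(th,[np.round(w2px(c,[.574-.112*np.cos(th)+.01*np.sin(th),.161+y,.019+.112*np.sin(th)+.01*np.cos(th)])).tolist() for y in (-.02,0,.02)])
b=w2px(c,[.555,.161,.13]); r=int(b[1])
for rr in (r,r-12): print(rr,g[rr,180:330].tolist())
E
python3 bar.py
```

```text
t 24.45 pos [0.5497 0.0697 0.2365] rpy [-3.141e+00  1.000e-03  1.565e+00] F [-0.1 -0.7  0. ] w 0.0297 j6 0.03
  shift [0.0904 0.0048 0.0764] turn [-0.     0.001 -0.006]
0 [[171.0, 108.0], [170.0, 89.0], [169.0, 69.0]]
0.5 [[177.0, 108.0], [176.0, 85.0], [175.0, 62.0]]
1.0 [[218.0, 106.0], [217.0, 81.0], [216.0, 54.0]]
1.1 [[230.0, 106.0], [229.0, 80.0], [229.0, 53.0]]
1.2 [[243.0, 106.0], [243.0, 79.0], [242.0, 52.0]]
1.3 [[257.0, 106.0], [257.0, 79.0], [257.0, 51.0]]
1.4 [[271.0, 106.0], [272.0, 79.0], [272.0, 51.0]]
1.5 [[286.0, 106.0], [286.0, 79.0], [287.0, 50.0]]
1.6 [[300.0, 106.0], [301.0, 79.0], [302.0, 50.0]]
1.7 [[314.0, 106.0], [315.0, 79.0], [316.0, 51.0]]
2.0 [[350.0, 106.0], [351.0, 80.0], [353.0, 53.0]]
78 [207, 211, 211, 211, 211, 210, 211, 212, 207, 211, 210, 212, 213, 208, 211, 212, 211, 205, 211, 212, 210, 209, 210, 211, 206, 169, 150, 146, 147, 148, 150, 147, 147, 150, 151, 148, 150, 146, 149, 147, 146, 150, 151, 145, 140, 139, 130, 120, 115, 131, 139, 136, 131, 135, 119, 115, 104, 92, 92, 81, 86, 86, 84, 92, 104, 114, 121, 115, 105, 131, 157, 159, 154, 160, 154, 
[... 428 characters left out ...]
 211, 209, 206, 208, 207, 206, 204, 206, 207, 207, 208, 206, 210, 206, 183, 153, 143, 145, 145, 145, 146, 146, 147, 145, 149, 146, 147, 152, 147, 148, 146, 148, 147, 144, 145, 145, 147, 146, 144, 147, 148, 148, 147, 152, 149, 147, 148, 141, 153, 149, 147, 150, 149, 149, 145, 149, 152, 130, 113, 138, 155, 159, 157, 153, 154, 151, 149, 144, 169, 187, 192, 193, 192, 191, 189, 190, 189, 186, 186, 189, 187, 190, 192, 186, 191, 189, 161, 161, 179, 162, 153, 169, 165, 148, 151, 155, 157, 153, 153, 150, 151, 152, 149, 149, 150, 183, 208, 207, 204, 201, 207, 200, 205, 205, 209, 206, 209, 209, 206, 209, 206, 209, 205, 209, 209, 208, 208, 210, 211, 208, 208, 211, 208, 209, 208, 206, 205, 203, 206, 204]
```

>>> drive_tool:
  series:
    - [0.03,[0.05,0.001,0.02],[0,0,0]]
    - [0.03,[0.09,0.001,0.04],[0,0,0]]
    - [0.03,[0.09,0.001,0.05],[0,0,0]]
    - [0.03,[0.09,0.001,0.08],[0,0,0]]
    - [0.03,[0.09,0.001,0.098],[0,0,0]]

```text
time: 25.12
tool_pos: [0.5505, 0.1605, 0.1363]
ee_rot: [-3.139, 0.001, 1.565]
wrist_force: [-0.4, -0.9, 0.1]
width: 0.03
finger_force: 0.0
```

>>> drive_tool:
  series:
    - [0.03,[0,0,0],[0,0,0]]
    - [0.0,[0,0,0],[0,0,0]]
    - [0.0,[0,0,0],[0,0,0]]
    - [0.0,[0,0,0],[0,0,0]]
    - [0.0,[0,0,0],[0,0,0]]

```text
time: 25.75
tool_pos: [0.5518, 0.1612, 0.14]
ee_rot: [3.14, -0.0, 1.566]
wrist_force: [-1.4, 0.0, 4.2]
width: 0.0069
finger_force: 30.0
```

>>> drive_tool:
  series:
    - [0.0,[0,-0.0296,0.0106],[0,0,0]]
    - [0.0,[-0.0005,-0.0526,0.0265],[0,0,0]]
    - [0.0,[-0.001,-0.071,0.0477],[0,0,0]]
    - [0.0,[-0.0015,-0.0835,0.0728],[0,0,0]]
    - [0.0,[-0.002,-0.0865,0.084],[0,0,0]]

```text
time: 26.38
tool_pos: [0.4649, 0.1601, 0.0544]
ee_rot: [3.14, -0.001, 1.566]
wrist_force: [1.2, 1.6, 2.5]
width: 0.0071
finger_force: 30.0
```

```bash
python3 -c "
from h import *
delta([.4625,.1596,.04],1.571)"
```

```text
t 26.38 pos [0.4649 0.1601 0.0544] rpy [ 3.140e+00 -1.000e-03  1.566e+00] F [1.2 1.6 2.5] w 0.0071 j6 0.22
  shift [-0.0005 -0.0024  0.0144] turn [ 0.002 -0.001 -0.005]
```

>>> drive_tool:
  series:
    - [0.0,[0,-0.001,0.007],[0,0,0]]
    - [0.0,[0,-0.002,0.013],[0,0,0]]
    - [0.0,[0,-0.002,0.018],[0,0,0]]
    - [0.0,[0,-0.002,0.021],[0,0,0]]
    - [0.0,[0,-0.002,0.021],[0,0,0]]

```text
time: 27.0
tool_pos: [0.4626, 0.16, 0.0378]
ee_rot: [-3.14, -0.0, 1.566]
wrist_force: [-11.8, -0.5, 23.0]
width: 0.0071
finger_force: 30.0
```

>>> drive_tool:
  series:
    - [0.026,[0,0.002,-0.005],[0,0,0]]
    - [0.026,[0,0.002,-0.005],[0,0,0]]
    - [0.026,[0,0.002,-0.005],[0,0,0]]
    - [0.026,[0,0.002,-0.05],[0,0,0]]
    - [0.026,[0,0.002,-0.1],[0,0,0]]

```text
time: 27.62
tool_pos: [0.4638, 0.1592, 0.1328]
ee_rot: [-3.138, 0.001, 1.565]
wrist_force: [0.2, 0.1, -0.3]
width: 0.0262
finger_force: 0.0
```

>>> drive_tool:
  series:
    - [0.026,[-0.05,0.0,-0.02],[0,0,0]]
    - [0.026,[-0.09,0.0,-0.03],[0,0,0]]
    - [0.026,[-0.09,0.0,-0.03],[0,0,0]]

```text
time: 28.0
tool_pos: [0.4649, 0.0677, 0.1642]
ee_rot: [3.14, 0.001, 1.561]
wrist_force: [-0.8, 0.1, 0.1]
width: 0.0259
finger_force: 0.0
```

```bash
python3 - <<'E'
from h import *
delta([.4625,.1596,.04],1.571)
im,c=snap('wrist','end.png'); g=cv2.cvtColor(im,cv2.COLOR_RGB2GRAY).astype(int)
for th in (0,.05,.1):
  for y in (-.02,0,.02): print(th,y,np.round(w2px(c,[.574-.112*np.cos(th),.161+y,.029+.112*th]),1))
u,v=w2px(c,[.462,.161,.029]); u=int(u);v=int(v)
print(u,v,g[v,u-15:u+15].tolist())
# bar outer ends: straight column along the bar
col=g[:,u-2:u+3].mean(1); print(col[v-80:v+80].astype(int).tolist(), v-80)
print('lid edge rows', [ (th,w2px(c,[.574-.076*np.cos(th)+.022*th,.161+.084,.019+.022+.076*th]).round(1), w2px(c,[.574-.076*np.cos(th)+.022*th,.161-.084,.019+.022+.076*th]).round(1)) for th in (0,.1)])
E
```

```text
t 28.0 pos [0.4649 0.0677 0.1642] rpy [3.140e+00 1.000e-03 1.561e+00] F [-0.8  0.1  0.1] w 0.0259 j6 0.03
  shift [ 0.0919 -0.0035  0.1242] turn [ 0.002  0.001 -0.01 ]
0 -0.02 [248.  104.3]
0 0 [247.7  80. ]
0 0.02 [247.3  54.9]
0.05 -0.02 [248.1 104.2]
0.05 0 [247.7  79.4]
0.05 0.02 [247.4  53.7]
0.1 -0.02 [248.5 104. ]
0.1 0 [248.2  78.7]
0.1 0.02 [247.8  52.5]
247 80 [197, 197, 194, 198, 195, 193, 194, 195, 195, 192, 195, 194, 154, 114, 130, 142, 144, 145, 136, 141, 140, 145, 185, 195, 198, 198, 195, 198, 197, 195]
[188, 191, 191, 188, 189, 190, 188, 188, 189, 191, 190, 189, 190, 189, 188, 190, 189, 188, 189, 189, 190, 188, 190, 191, 190, 192, 191, 191, 191, 190, 192, 190, 192, 191, 192, 189, 193, 191, 184, 177, 165, 151, 146, 136, 135, 136, 137, 139, 138, 137, 138, 139, 139, 140, 136, 138, 138, 138, 137, 138, 136, 137, 136, 137, 137, 135, 136, 137, 137, 136, 135, 136, 135, 134, 133, 136, 134, 134, 133, 135, 135, 133, 131, 134, 134, 132, 133, 133, 133, 131, 134, 133, 135, 133, 133, 135, 135, 135, 134, 134, 133, 135, 134, 135, 136, 137, 135, 136, 137, 139, 138, 136, 137, 136, 139, 136, 138, 140, 140, 147, 148, 166, 183, 195, 197, 198, 196, 196, 198, 197, 196, 198, 196, 198, 197, 198, 198, 198, 198, 196, 197, 196, 198, 197, 197, 196, 196, 197, 195, 198, 195, 196, 198, 198, 198, 200, 199, 198, 198, 197] 0
lid edge rows [(0, array([293.6, -38.9]), array([290.1, 179.4])), (0.1, array([298.4, -43.7]), array([294.1, 181.1]))]
```

>>> drive_tool:
  series:
    - [0.0,[0.045,0.024,0],[0,0,0]]
    - [0.0,[0.092,0.048,0.02],[0,0,0]]
    - [0.0,[0.092,0.048,0.06],[0,0,0]]
    - [0.0,[0.092,0.048,0.085],[0,0,0]]
    - [0.0,[0.092,0.048,0.09],[0,0,0]]

```text
time: 28.68
tool_pos: [0.5104, 0.1623, 0.0701]
ee_rot: [-3.135, 0.001, 1.567]
wrist_force: [0.0, 0.0, -0.2]
width: 0.0006
finger_force: 0.0
```

>>> drive_tool:
  series:
    - [0.0,[0,0,0.004],[0,0,0]]
    - [0.0,[0,0,0.008],[0,0,0]]
    - [0.0,[0,0,0.011],[0,0,0]]
    - [0.0,[0,0,0.011],[0,0,0]]

```text
time: 29.18
tool_pos: [0.5137, 0.1617, 0.0662]
ee_rot: [3.139, -0.001, 1.565]
wrist_force: [-3.8, -0.5, 9.0]
width: 0.0004
finger_force: 4.9
```

>>> drive_tool:
  series:
    - [0.0,[0,0,-0.03],[0,0,0]]
    - [0.0,[0,0,-0.09],[0,0,0]]
    - [0.0,[0,0,-0.14],[0,0,0]]
    - [0.0,[0,0,-0.14],[0,0,0]]
    - [0.0,[0,0,-0.14],[0,0,0]]

```text
time: 29.8
tool_pos: [0.5127, 0.1613, 0.2027]
ee_rot: [3.141, -0.0, 1.565]
wrist_force: [0.4, 0.7, 0.4]
width: 0.0005
finger_force: 0.0
```

```bash
python3 -c "
from h import *
delta([.5,.16,.2],1.571)
im,c=snap('wrist','fin.png'); u,v=w2px(c,[.5582,.2895,.02]); print(u,v); dark(im,u,v,12,70)
print(robot.close_job())"
```

```text
t 29.8 pos [0.5127 0.1613 0.2027] rpy [ 3.141 -0.     1.565] F [0.4 0.7 0.4] w 0.0005 j6 0.21
  shift [-0.0014 -0.0127  0.0027] turn [ 0.001 -0.    -0.006]
298.56702930493276 46.76234693559675
blob [283  24  37  42 943] [300.9  46.1]
the job is handed in; nothing more can be done
None
```

I handed the job in at about 30 s, with no verdict returned: the specimen is in a tray pocket, the delivered tablet is in the case and the lid is shut. On the way, a finger knocked the ajar lid shut on my first try at the handle, and the handle slipped from the grip once while I was closing the lid.

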